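# Clear the stop rail and index the length stop to the red hole

### The arm

A 6-joint arm with a two-finger parallel gripper is mounted at the origin on a cart in front of the work surface, level with it; the furniture and walls round the work are solid. World frame = base frame: x ahead of the robot, y to its left, z up, the work surface at z = 0. Lengths are in mm, angles in degrees, forces in N, time in s.
With the tool pointing down it reaches from about 350 to 850 mm from the base axis. Payload 8.1 kg.
Tool frame: the origin (TCP) lies midway between the tips of the shut fingers; the grasp point (between the pads) lies 19 mm behind it (r.pinch_z is the distance from the TCP to the grasp point, in mm); z points along the fingers, y is the line along which they close (so a half turn about z gives the same grasp; the last joint's range is limited). The gripper opens to 85 mm and grips with 20 to 120 N. Pads are 22 mm wide; open, the fingers measure 114 mm over their backs; the gripper's body (76 mm by 85 mm) begins 54 mm behind the grasp point. The pads swing forward as they close: fully open they stand 13 mm farther back than shut.
Start: joints at [-79.664, 7.471, 85.268, -0, 87.261, -4.893], TCP at [157.629, -578.929, 231.292] pointing down, gripper open.
Joint ranges: [-169.43, 169.43], [-51.17, 129.36], [1.28, 143.12], [-76.62, 256.62], [0, 156.53], [-152.29, 152.29]. Speed limits (degrees/s): [136.94, 136.94, 159.86, 180, 180, 180].

### API

Orientations are given as [roll, pitch, yaw] about the fixed x, y, z axes, in that order (R = Rz(yaw) Ry(pitch) Rx(roll)).
In Python, from bench import sensors, optics, job, r gives the robot as it stands.
- The arm moves only by the tool play_rows, never from a script. Its argument "motion" is a list that holds one entry, the list of rows, each a list of 6 numbers: the shift along the tool's x, y, z in cm, then the turn, a rotation vector about the tool's x, y, z in degrees. In form: [[[x, y, z, ax, ay, az], ...]]. A call has 1 to 5 rows; each row is the pose to reach, as a shift and turn from the pose commanded when the call began, along the tool's axes at that moment; what a row does not reach only later rows make up. A row lasts 1/10 s, in which the tool goes at most 50 mm and 8.59 degrees, less where a joint would pass 70% of its speed; a pose out of reach is approached as far as the arm can. A call with a gripper value outside its range is refused whole. "jaw" is the opening, from 0 (shut) to 1 (fully open), set as the call begins (left out, the last holds). The fingers move at their own pace and stop on an object; "squeeze" is the grip in N (left out, the last holds). Time passes only in rows, so rows that repeat a pose let the fingers close. It gives the time, the measured TCP pose, the force, the opening and the grip force at its end, in the units of the state.
- sensors.sense(): the state, without advancing time (a new reading comes with each control period).
- optics.snapshot(name): name is "scene" or "top" or "wrist"; returns a dict with "pixels" (420x560x3 uint8, red, green, blue), "mtx" (3x3 intrinsics, pixels), "R" (3x3) and "t" (3): a world point X has camera coordinates R X + t; the wrist camera has in their place "T_tool_cam" (4x4, takes a point from camera to tool coordinates, whose origin is the TCP and whose axes are the flange's). Camera axes: x right, y down, z forward; pixel columns grow to the right and rows downward; lengths in mm; the calibration is good to about 2 mm. A picture is of the moment at which its call begins: read the wrist's pose just before it. There is no depth.
- job.hand_in(): hands the job in; it is judged then, once.
The state is a dict: "time": time; "joint_pos": joint angles; "qd": joint speeds; "joint_efforts": joint torques, N m; "tool_pos": TCP position; "tcp_rot": TCP orientation; "ft_force": force on the tool from outside, world axes, zero at the start; "wrist_torque": the same for the moment, N m; "finger_gap": finger opening in mm; "grip_force": force on a finger pad.
Only numpy, scipy, OpenCV 4.12 (cv2) and the standard library are available. Lean on these libraries where they do the work, as an engineer would, in place of code of your own. Each camera call takes 0.05 s, during which the arm holds its last target. There are 200 camera calls.

### The job

Pick up the cork block and use it to wipe both loose wood chips off the aluminium stop rail, then put the block down flat on the bench. Then pull the black lock plunger up, slide the blue stop carriage along to the next hole, the one beside the red dot, and let the pin down fully home in that hole. Finish while still holding the plunger knob, with the pin engaged, and leave the wax tin, the mahogany slip and the oak offcut where they are.

Things in the scene. Friction and masses are not known exactly. Their poses are not given: they have to be found in the camera images.
- stop_rail: aluminium stop rail screwed to the bench, 90 x 300 x 22 mm (its x, y, z), flat on top. Origin at the centre of its underside, on the bench; its y axis runs along the rail, z up. Three holes 13 mm wide on its centre line: at y = 0 and at y = +85 and -85 mm. At the start the carriage stands locked at the middle hole
- carriage (a joint): position of the blue stop carriage along the rail's +y axis, m; 0 = middle hole (start), +0.085 and -0.085 = the outer holes, range +-0.1. It slides with about 1.5 N of friction once the pin is up. Carriage plate 66 mm (x) x 40 mm (y), its top 34.5 mm above the bench; a steel stop arm 14 mm wide (its foot 20 mm), up to 36 mm above the bench, reaches from it towards -x to 97 mm from the rail's centre line. It moves along with the carriage
- plunger (a joint): lift of the spring lock plunger, m; 0 = pin fully home in a hole, range 0 to 0.017. The round 10 mm pin reaches 12 mm into the hole, so it is free of the holes above 0.012; let go between holes it rests on the rail at about 0.012. The spring pushes it down with about 6 N at 0 and 10 N at 0.017
- knob_mid (a point): centre of the black round plunger knob, 24 mm diameter, 24 mm high; when the pin is home it spans 48 to 72 mm above the bench (centre at 60 mm), above a steel collar 17 mm wide that ends at 46 mm. It moves with carriage and plunger; straight above the pin
- red_hole (a point): centre of the mouth of the hole beside the red dot, on the rail's top face, 22 mm above the bench. The red dot (14 mm) is stuck on the rail 37 mm from it towards +x; which of the two outer holes it is differs from start to start. Axes parallel to the rail's
- blue_hole (a point): centre of the mouth of the other outer hole, with the blue dot; not wanted
- chip_1_mid (a point): centre of a loose pale wood chip, 22 x 14 x 9 mm, lying on the rail near the red hole, within 8 mm of that hole along the rail
- chip_2_mid (a point): centre of a loose browner wood chip, 22 x 14 x 9 mm, likewise near the red hole
- cork_mid (a point): centre of the brown cork block, 60 x 105 x 30 mm (x, y, z of this point's axes), light (40 to 85 g); it lies flat on the bench, this point 15 mm above it. Grasp across the 60 mm width
- wax_tin: bystander: round flat wax tin, 73 mm across, 24 mm high; origin at the centre of its underside
- mahogany_slip: bystander: small reddish slip of wood, 22 x 90 x 10 mm; origin at the centre of its underside
- oak_offcut: bystander: oak block, 42 x 70 x 22 mm; origin at the centre of its underside

How it is judged:
By the outcome, as a careful person would: the job done as asked, in the order asked, and still so for the second after the job is handed in, while the arm keeps its last pose, push and grip.
It also fails if it takes over 64 s, if anything falls off the work surface, if the arm or the gripper's body presses on something with over 40 N, if the wrist force passes 120 N, or if a joint passes its speed limit or range.

## Working session

There is one attempt and no reset: what is moved stays moved. The work goes in short steps, Python scripts to look and compute and a tool call to move; the robot and the scene stay as the last step left them, time stands still between calls to the robot, and variables do not carry over. Pictures are saved under pics/ and viewed, at most 10 in all, crops included, and the job is handed in when it is done.

Besides the shell and the picture viewer there is one more tool, called after "Call:" by a JSON object that holds its "name" and its "arguments", one argument or row to a line. play_rows: Moves the arm, as the interface text tells. Its arguments: {"type":"object","properties":{"motion":{"type":"array","items":{"type":"array","items":{"type":"array","items":{"type":"number"}}}},"jaw":{"type":"number"},"squeeze":{"type":"number"}},"required":["motion"]}

```bash
mkdir -p pics
cat > h.py <<'E'
from bench import sensors, optics, job, r
import numpy as np, cv2
from scipy.spatial.transform import Rotation as Ro
def snap(n,f,crop=None,s=1):
    d=optics.snapshot(n); im=np.array(d["pixels"])[:,:,::-1]
    if crop: x0,y0,x1,y1=crop; im=im[y0:y1,x0:x1]
    cv2.imwrite("pics/"+f,cv2.resize(im,None,fx=s,fy=s,interpolation=cv2.INTER_CUBIC)); return d
def ray(d,uv,z):
    R=np.array(d["R"]);t=np.array(d["t"]);K=np.array(d["mtx"])
    c=-R.T@t; v=R.T@np.linalg.solve(K,[uv[0],uv[1],1]); return c+v*(z-c[2])/v[2]
E
python3 - <<'E'
from h import *
import pickle
d=snap("top","top.png",s=1.4); pickle.dump(d,open("top.pkl","wb"))
d=snap("scene","scene.png",s=1.4); pickle.dump(d,open("scene.pkl","wb"))
s=sensors.sense(); print(s["tool_pos"],s["tcp_rot"],s["finger_gap"],s["time"],r.pinch_z)
E
```

```text
[ 157.51939186 -578.426366    230.33979902] [-1.79902882e+02 -7.06039289e-03  1.52261835e+01] 85.38118584551985 0.1 18.700000000000003
```

View pics/top.png

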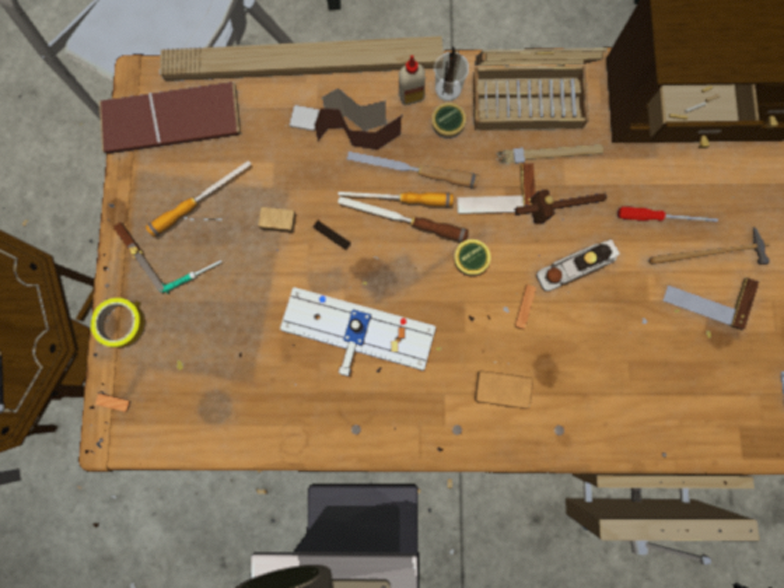

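View pics/scene.png

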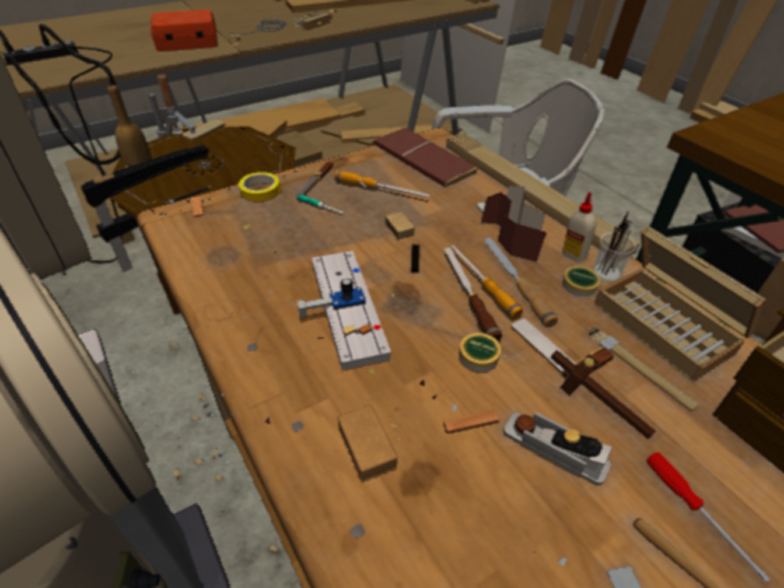

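The top view shows the rail at about (358,328), the knob at (357,325), the red dot at (403,321), chips at (401,332) and (395,346), and the cork at (503,389), all in 1.4x pixels. I'll enlarge that area.

Run:
```python
from h import *
import pickle
d=pickle.load(open("top.pkl","rb"))
im=np.array(d["pixels"])[:,:,::-1][165:305,190:390]
cv2.imwrite("pics/c.png",cv2.resize(im,None,fx=4,fy=4,interpolation=cv2.INTER_CUBIC))
c=-np.array(d["R"]).T@d["t"];print(c)
for n,uv,z in [("cork",(503,389),30),("knob",(357,325),72),("red",(403,321),22),("blue",(322,299),22)]:
    print(n,ray(d,np.array(uv)/1.4,z))
```

```text
[ 442.84227492 -135.98525287 1157.12829414]
cork [ 462.26206276 -329.57473856   30.        ]
knob [582.54262531 -47.33144334  72.        ]
red [ 596.93183947 -135.68471577   22.        ]
blue [642.23575558  28.52379926  22.        ]
```

View pics/c.png

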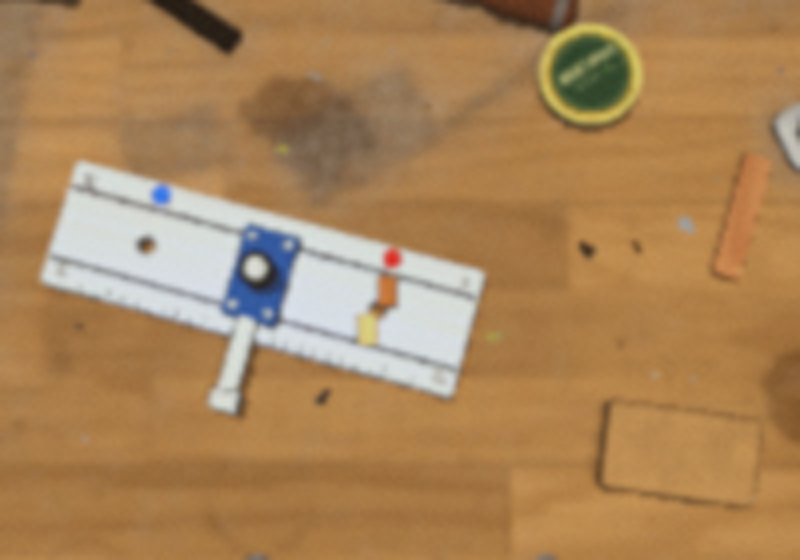

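```bash
cat > m.py <<'E'
from h import *
import pickle
d=pickle.load(open("top.pkl","rb"))
P=lambda u,v,z: ray(d,(190+u/4,165+v/4),z)[:2]
rc=[P(*p,22) for p in [(79,160),(485,270),(453,398),(40,283)]]
ck=[P(*p,30) for p in [(608,402),(762,420),(754,505),(600,490)]]
for n,c in (("rail",rc),("cork",ck)):
    c=np.array(c); a=(c[0]+c[3]-c[1]-c[2])/2; b=(c[0]+c[1]-c[2]-c[3])/2
    print(n,c.mean(0),"y axis yaw",np.degrees(np.arctan2(a[1],a[0]))-90,"x yaw",np.degrees(np.arctan2(b[1],b[0])),np.linalg.norm(a),np.linalg.norm(b))
for n,u,v,z in [("knob",256,267,72),("hole",378,309,22),("red",392,258,22),("blue",162,194,22),("bhole",146,244,22),("brown",388,290,31),("pale",368,328,31),("tin",590,73,24),("mah1",753,155,10),("mah2",727,278,10),("armtip",225,402,36)]: print(n,P(u,v,z))
E
python3 m.py
```

```text
rail [583.14725497 -44.99139817] y axis yaw -15.449487394737858 x yaw -15.186445547861073 300.0204703684587 91.91011178609057
cork [ 460.51179456 -332.02306965] y axis yaw -5.998063579024091 x yaw -7.184064162257368 104.33951424108776 58.56512176118945
knob [583.61123435 -44.6237404 ]
hole [ 560.39545722 -126.20388462]
red [ 596.32386667 -136.08439053]
blue [642.43779643  27.1022272 ]
bhole [606.59013162  37.6763577 ]
brown [ 572.69573317 -133.24416371]
pale [ 546.27960545 -119.34422763]
tin [ 728.80081539 -277.54021389]
mah1 [ 671.5941004  -393.65742992]
mah2 [ 583.35071136 -371.88348077]
armtip [495.09195952 -21.38595209]
```

The enlarged crop shows the rail at yaw -15.3° with its centre at (583.3,-44.8). That puts the red hole at (561,-127), which agrees with the chips. The cork is at (460.5,-332), yaw -6.5°.

I'll grasp the cork at tool yaw 83.5 and wipe with its short end towards the rail's +x.

```bash
cat > p.py <<'E'
from h import *
def st():
    s=sensors.sense(); p=s["tool_pos"]; e=s["tcp_rot"]
    print("t%.1f"%s["time"],np.round(p,1),np.round(e,1),"gap%.1f"%s["finger_gap"],"F",np.round(s["ft_force"],1)); return [*p,e[2]]
def plan(a,*ws):
    for w in ws:
        c,s=np.cos(np.radians(a[3])),np.sin(np.radians(a[3])); D=np.subtract(w[:3],a[:3])
        print(w,"-> cm %.2f %.2f %.2f az %.1f"%((D[0]*c+D[1]*s)/10,(D[0]*s-D[1]*c)/10,-D[2]/10,a[3]-w[3])); a=w
ex=np.array([.9646,-.2639]);ey=np.array([.2639,.9646]);C=np.array([583.3,-44.8])
def rail(x,y,z,yaw): return [*np.round(C+x*ex+y*ey,1),z,yaw]
E
python3 - <<'E'
from p import *
st()
plan([157.6,-578.9,231.3,15.2],[309,-455,175,49.4],[460.5,-332,90,83.5],[460.5,-332,0,83.5])
E
```

```text
t0.1 [ 157.5 -578.4  230.3] [-179.9   -0.    15.2] gap85.4 F [-0.7 -0.9  0.3]
[309, -455, 175, 49.4] -> cm 17.86 -7.99 5.63 az -34.2
[460.5, -332, 90, 83.5] -> cm 19.20 3.50 8.50 az -34.1
[460.5, -332, 0, 83.5] -> cm 0.00 0.00 9.00 az 0.0
```

Call:
{"name": "play_rows", "arguments": {
  "motion": [
    [[3.6,-1.6,1.1,0,0,-6.8],[7.2,-3.2,2.2,0,0,-13.7],[10.7,-4.8,3.4,0,0,-20.5],[14.3,-6.4,4.5,0,0,-27.4],[17.9,-8.0,5.6,0,0,-34.2]]
  ],
  "jaw": 1
}}

```text
time: 0.6
tool_pos: [310.1, -453.3, 174.4]
tcp_rot: [-180.0, -0.0, 49.7]
ft_force: [0.5, 0.2, 1.0]
finger_gap: 85.7
grip_force: 0.0
```

Call:
{"name": "play_rows", "arguments": {
  "motion": [
    [[4.8,0.9,2.1,0,0,-8.5],[9.6,1.8,4.2,0,0,-17],[14.4,2.7,6.4,0,0,-25.6],[19.2,3.5,8.5,0,0,-34.1],[19.2,3.5,8.5,0,0,-34.1]]
  ]
}}

```text
time: 1.1
tool_pos: [462.0, -327.1, 87.1]
tcp_rot: [-179.8, -0.2, 84.0]
ft_force: [-1.1, 0.1, -0.3]
finger_gap: 85.2
grip_force: 0.0
```

Run:
```python
from p import *
a=st(); d=snap("wrist","w1.png",s=1.2)
T=np.array(d["T_tool_cam"]);K=np.array(d["mtx"])
e=sensors.sense();Rt=Ro.from_euler("xyz",e["tcp_rot"],degrees=True).as_matrix();p=np.array(e["tool_pos"])
Rc=Rt@T[:3,:3];c=Rt@T[:3,3]+p
from p import ex
th=np.radians(-6.5);u=np.array([np.cos(th),np.sin(th)]);v=np.array([-u[1],u[0]])
for i,j in [(-1,-1),(-1,1),(1,1),(1,-1)]:
    X=np.array([*(np.array([460.5,-332])+30*i*u+52.5*j*v),30]); q=K@(Rc.T@(X-c)); print(q[:2]/q[2]*1.2)
```

```text
t1.1 [ 462.  -327.1   87.1] [-179.8   -0.2   84. ] gap85.2 F [-1.1  0.1 -0.3]
[285.32652367 356.41280603]
[278.25221158 199.10552406]
[383.02702313 199.5713341 ]
[375.27615502 356.91135867]
```

View pics/w1.png

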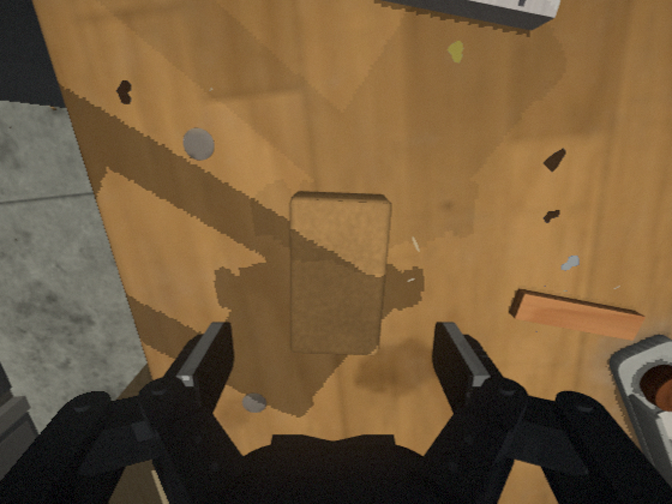

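The wrist view shows the cork centred near (338,277), about 4 mm towards +x of the prediction and turned about 1.5° clockwise. The jaws straddle it. I'll correct for that and go down.

Call:
{"name": "play_rows", "arguments": {
  "motion": [
    [[0,0.2,2.5,0,0,0.7],[0,0.35,5,0,0,1.3],[0,0.35,7,0,0,1.3],[0,0.35,8.5,0,0,1.3],[0,0.35,8.5,0,0,1.3]]
  ]
}}

```text
time: 1.65
tool_pos: [462.2, -331.6, 3.2]
tcp_rot: [-179.8, -0.1, 82.1]
ft_force: [-0.8, -0.0, -0.1]
finger_gap: 85.4
grip_force: 0.0
```

Call:
{"name": "play_rows", "arguments": {
  "motion": [
    [[0,0,0,0,0,0],[0,0,0,0,0,0]]
  ]
}}

```text
time: 1.85
tool_pos: [465.0, -333.1, 6.9]
tcp_rot: [179.9, 0.1, 82.2]
ft_force: [0.5, 0.3, -0.2]
finger_gap: 85.6
grip_force: 0.0
```

Call:
{"name": "play_rows", "arguments": {
  "motion": [
    [[0,0,0.4,0,0,0],[0,0,0.7,0,0,0],[0,0,0.7,0,0,0],[0,0,0.7,0,0,0]]
  ]
}}

```text
time: 2.25
tool_pos: [464.2, -331.9, -1.8]
tcp_rot: [-180.0, -0.0, 82.2]
ft_force: [-1.2, 0.4, 0.0]
finger_gap: 85.6
grip_force: 0.0
```

Call:
{"name": "play_rows", "arguments": {
  "motion": [
    [[0,0,0,0,0,0],[0,0,0,0,0,0],[0,0,0,0,0,0],[0,0,0,0,0,0],[0,0,0,0,0,0]]
  ],
  "jaw": 0.5,
  "squeeze": 35
}}

```text
time: 2.75
tool_pos: [464.5, -332.2, -1.4]
tcp_rot: [180.0, 0.0, 82.2]
ft_force: [-0.1, 0.9, 3.6]
finger_gap: 59.6
grip_force: 38.1
```

Call:
{"name": "play_rows", "arguments": {
  "motion": [
    [[0,0,0,0,0,0],[0,0,0,0,0,0],[0,0,0,0,0,0],[0,0,0,0,0,0],[0,0,0,0,0,0]]
  ]
}}

```text
time: 3.25
tool_pos: [464.5, -332.2, -1.4]
tcp_rot: [180.0, 0.0, 82.2]
ft_force: [0.3, -0.4, 5.9]
finger_gap: 59.7
grip_force: 38.5
```

Run:
```python
from p import *
plan([464.2,-332,-2,82.2],[464.2,-332,70,82.2],[466,-255,90,109.7],[468,-178,90,137.2],rail(-95,-85,90,164.7),rail(-95,-85,22,164.7),rail(-45,-85,22,164.7),rail(25,-85,22,164.7),rail(25,-85,100,164.7))
```

```text
[464.2, -332, 70, 82.2] -> cm 0.00 0.00 -7.20 az 0.0
[466, -255, 90, 109.7] -> cm 7.65 -0.87 -2.00 az -27.5
[468, -178, 90, 137.2] -> cm 7.18 2.78 0.00 az -27.5
[np.float64(469.2), np.float64(-101.7), 90, 164.7] -> cm 5.10 5.68 -0.00 az -27.5
[np.float64(469.2), np.float64(-101.7), 22, 164.7] -> cm 0.00 0.00 6.80 az 0.0
[np.float64(517.5), np.float64(-114.9), 22, 164.7] -> cm -5.01 0.00 -0.00 az 0.0
[np.float64(585.0), np.float64(-133.4), 22, 164.7] -> cm -7.00 -0.00 -0.00 az 0.0
[np.float64(585.0), np.float64(-133.4), 100, 164.7] -> cm 0.00 0.00 -7.80 az 0.0
```

Call:
{"name": "play_rows", "arguments": {
  "motion": [
    [[0,0,-1,0,0,0],[0,0,-2.5,0,0,0],[0,0,-4.5,0,0,0],[0,0,-6.5,0,0,0],[0,0,-7.2,0,0,0]]
  ]
}}

```text
time: 3.75
tool_pos: [465.6, -333.2, 73.8]
tcp_rot: [179.8, 0.1, 82.2]
ft_force: [1.1, 0.2, 0.6]
finger_gap: 59.7
grip_force: 37.9
```

Call:
{"name": "play_rows", "arguments": {
  "motion": [
    [[1.5,-0.2,-0.4,0,0,-5.5],[3.1,-0.3,-0.8,0,0,-11],[4.6,-0.5,-1.2,0,0,-16.5],[6.1,-0.7,-1.6,0,0,-22],[7.7,-0.9,-2,0,0,-27.5]]
  ]
}}

```text
time: 4.25
tool_pos: [465.5, -253.9, 90.4]
tcp_rot: [-180.0, -0.0, 109.9]
ft_force: [-0.4, 0.4, 0.3]
finger_gap: 59.3
grip_force: 38.0
```

Call:
{"name": "play_rows", "arguments": {
  "motion": [
    [[1.4,0.6,0,0,0,-5.5],[2.9,1.1,0,0,0,-11],[4.3,1.7,0,0,0,-16.5],[5.7,2.2,0,0,0,-22],[7.2,2.8,0,0,0,-27.5]]
  ]
}}

```text
time: 4.75
tool_pos: [467.5, -176.7, 90.3]
tcp_rot: [-180.0, -0.0, 137.4]
ft_force: [-0.4, 0.1, -0.1]
finger_gap: 59.7
grip_force: 37.9
```

Call:
{"name": "play_rows", "arguments": {
  "motion": [
    [[1.3,1.4,0,0,0,-7],[2.6,2.8,0,0,0,-14],[3.9,4.3,0,0,0,-21],[5.1,5.7,0,0,0,-27.5],[5.1,5.7,0,0,0,-27.5]]
  ]
}}

```text
time: 5.25
tool_pos: [468.8, -99.0, 90.2]
tcp_rot: [180.0, -0.0, 165.0]
ft_force: [0.6, 0.5, -0.5]
finger_gap: 59.6
grip_force: 37.9
```

Call:
{"name": "play_rows", "arguments": {
  "motion": [
    [[0,0,0,0,0,0],[0,0,0,0,0,0],[0,0,0,0,0,0]]
  ]
}}

```text
time: 5.55
tool_pos: [469.1, -101.6, 90.3]
tcp_rot: [-180.0, 0.0, 164.6]
ft_force: [-0.0, -0.3, 0.2]
finger_gap: 59.6
grip_force: 37.9
```

Run:
```python
from p import *
a=st(); snap("scene","s2.png",(170,140,370,340),3)
plan(a,rail(-95,-85,90,164.7))
```

```text
t5.5 [ 469.1 -101.6   90.3] [-180.     0.   164.6] gap59.6 F [-0.  -0.3  0.2]
[np.float64(469.2), np.float64(-101.7), 90, 164.7] -> cm -0.02 -0.01 0.03 az -0.1
```

View pics/s2.png

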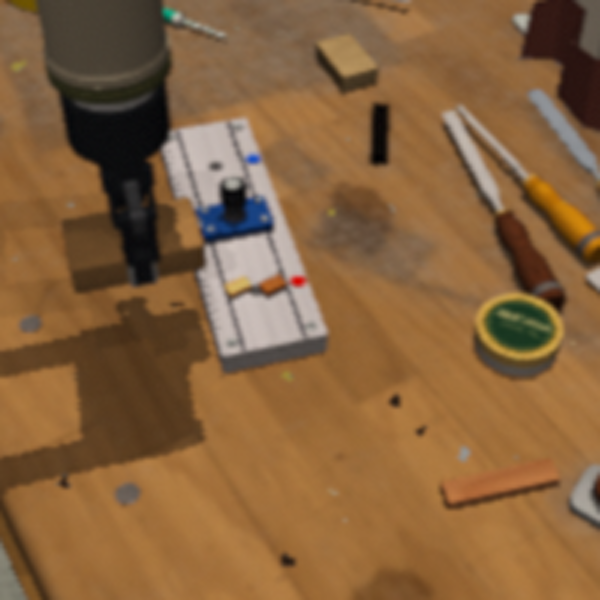

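The cork is held flat to the robot's side of the rail, and the chips at (238,287) and (272,285) are untouched. I'll lower it and wipe towards +x.

Call:
{"name": "play_rows", "arguments": {
  "motion": [
    [[0,0,1.5,0,0,0],[0,0,3.5,0,0,0],[0,0,5.5,0,0,0],[0,0,6.7,0,0,0],[0,0,6.7,0,0,0]]
  ]
}}

```text
time: 6.1
tool_pos: [467.4, -100.6, 21.4]
tcp_rot: [180.0, -0.2, 164.7]
ft_force: [1.2, 0.2, -0.1]
finger_gap: 59.5
grip_force: 37.9
```

Call:
{"name": "play_rows", "arguments": {
  "motion": [
    [[-0.5,0,0,0,0,0],[-1.2,0,0,0,0,0],[-2,0,0,0,0,0],[-3,0,0,0,0,0],[-4,0,0,0,0,0]]
  ]
}}

```text
time: 6.6
tool_pos: [509.1, -111.7, 23.8]
tcp_rot: [-180.0, 0.1, 164.7]
ft_force: [-0.3, 0.4, 0.5]
finger_gap: 59.9
grip_force: 37.9
```

Call:
{"name": "play_rows", "arguments": {
  "motion": [
    [[-1,0,0,0,0,0],[-2,0,0,0,0,0],[-3,0,0,0,0,0],[-4,0,0,0,0,0],[-5,0,0,0,0,0]]
  ]
}}

```text
time: 7.1
tool_pos: [556.7, -124.7, 23.2]
tcp_rot: [180.0, -0.0, 164.7]
ft_force: [0.3, 0.2, -0.2]
finger_gap: 59.2
grip_force: 37.9
```

Call:
{"name": "play_rows", "arguments": {
  "motion": [
    [[-1,0,0,0,0,0],[-2,0,0,0,0,0],[-3,0,0,0,0,0],[-3,0,0,0,0,0]]
  ]
}}

```text
time: 7.5
tool_pos: [586.2, -132.9, 23.6]
tcp_rot: [-180.0, 0.1, 164.7]
ft_force: [-0.1, 0.6, -0.7]
finger_gap: 59.7
grip_force: 37.9
```

Run:
```python
from p import *
st(); snap("scene","s3.png",(170,140,370,340),3)
```

```text
t7.5 [ 586.2 -132.9   23.6] [-1.800e+02  1.000e-01  1.647e+02] gap59.7 F [-0.1  0.6 -0.7]
```

View pics/s3.png

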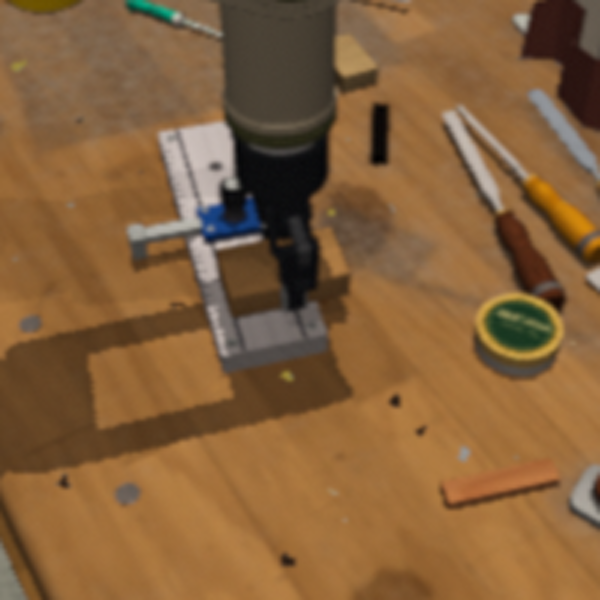

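The cork's leading end has passed the far edge, and no chips show on the rail. I'll lift it and carry it to the free bench.

Run:
```python
from p import *
plan(rail(25,-85,23.3,164.7),rail(25,-85,103,164.7),[455,-300,103,164.7],[455,-300,-1.5,164.7])
```

```text
[np.float64(585.0), np.float64(-133.4), 103, 164.7] -> cm 0.00 0.00 -7.97 az 0.0
[455, -300, 103, 164.7] -> cm 8.14 -19.50 -0.00 az 0.0
[455, -300, -1.5, 164.7] -> cm 0.00 0.00 10.45 az 0.0
```

Call:
{"name": "play_rows", "arguments": {
  "motion": [
    [[0,0,-1.5,0,0,0],[0,0,-3.5,0,0,0],[0,0,-5.5,0,0,0],[0,0,-7.2,0,0,0],[0,0,-8,0,0,0]]
  ]
}}

```text
time: 8.05
tool_pos: [585.9, -132.7, 106.6]
tcp_rot: [-180.0, 0.2, 164.7]
ft_force: [0.4, -0.2, -0.4]
finger_gap: 59.5
grip_force: 37.9
```

Call:
{"name": "play_rows", "arguments": {
  "motion": [
    [[1.2,-3,0,0,0,0],[3,-7,0,0,0,0],[4.9,-11.7,0,0,0,0],[6.7,-16,0,0,0,0],[8.1,-19.5,0,0,0,0]]
  ]
}}

```text
time: 8.55
tool_pos: [453.3, -300.6, 103.5]
tcp_rot: [-180.0, -0.0, 164.7]
ft_force: [1.3, -0.5, -0.4]
finger_gap: 59.3
grip_force: 38.0
```

Call:
{"name": "play_rows", "arguments": {
  "motion": [
    [[0,0,1,0,0,0],[0,0,3,0,0,0],[0,0,5.5,0,0,0],[0,0,7.5,0,0,0],[0,0,8.5,0,0,0]]
  ]
}}

```text
time: 9.05
tool_pos: [454.2, -297.5, 16.0]
tcp_rot: [179.9, -0.2, 164.7]
ft_force: [-0.5, 1.0, 0.1]
finger_gap: 59.5
grip_force: 38.0
```

Call:
{"name": "play_rows", "arguments": {
  "motion": [
    [[0,0,0.5,0,0,0],[0,0,1,0,0,0],[0,0,1.5,0,0,0],[0,0,1.8,0,0,0],[0,0,1.8,0,0,0]]
  ]
}}

```text
time: 9.55
tool_pos: [455.4, -299.2, 0.3]
tcp_rot: [180.0, -0.0, 164.7]
ft_force: [0.5, -0.2, -0.5]
finger_gap: 59.6
grip_force: 38.0
```

```bash
python3 -c "
from p import *
st()"
```

```text
t9.6 [ 4.554e+02 -2.992e+02  3.000e-01] [180.   -0.  164.7] gap59.6 F [ 0.5 -0.2 -0.5]
```

Call:
{"name": "play_rows", "arguments": {
  "motion": [
    [[0,0,0.1,0,0,0],[0,0,0.2,0,0,0],[0,0,0.2,0,0,0]]
  ]
}}

```text
time: 9.85
tool_pos: [455.6, -299.4, -1.5]
tcp_rot: [-180.0, 0.0, 164.7]
ft_force: [-0.1, 0.1, 0.9]
finger_gap: 59.7
grip_force: 38.0
```

Call:
{"name": "play_rows", "arguments": {
  "motion": [
    [[0,0,0,0,0,0],[0,0,0,0,0,0],[0,0,0,0,0,0],[0,0,0,0,0,0],[0,0,0,0,0,0]]
  ],
  "jaw": 1
}}

```text
time: 10.35
tool_pos: [455.4, -299.2, -1.7]
tcp_rot: [-180.0, 0.0, 164.7]
ft_force: [-0.8, 0.5, -0.2]
finger_gap: 85.2
grip_force: 0.0
```

Call:
{"name": "play_rows", "arguments": {
  "motion": [
    [[0,0,-1,0,0,0],[0,0,-3,0,0,0],[0,0,-6,0,0,0],[0,0,-9.5,0,0,0],[0,0,-12.5,0,0,0]]
  ]
}}

```text
time: 10.85
tool_pos: [455.6, -299.4, 125.9]
tcp_rot: [-180.0, 0.1, 164.7]
ft_force: [0.6, 0.0, 0.8]
finger_gap: 85.2
grip_force: 0.0
```

Run:
```python
from p import *
import pickle
a=st(); d=snap("top","t2.png",(190,165,390,305),4); pickle.dump(d,open("top2.pkl","wb"))
plan(a,rail(0,0,125,164.7))
```

```text
t10.8 [ 455.6 -299.4  125.9] [-1.800e+02  1.000e-01  1.647e+02] gap85.2 F [0.6 0.  0.8]
[np.float64(583.3), np.float64(-44.8), 125, 164.7] -> cm -5.61 27.92 0.09 az 0.0
```

View pics/t2.png

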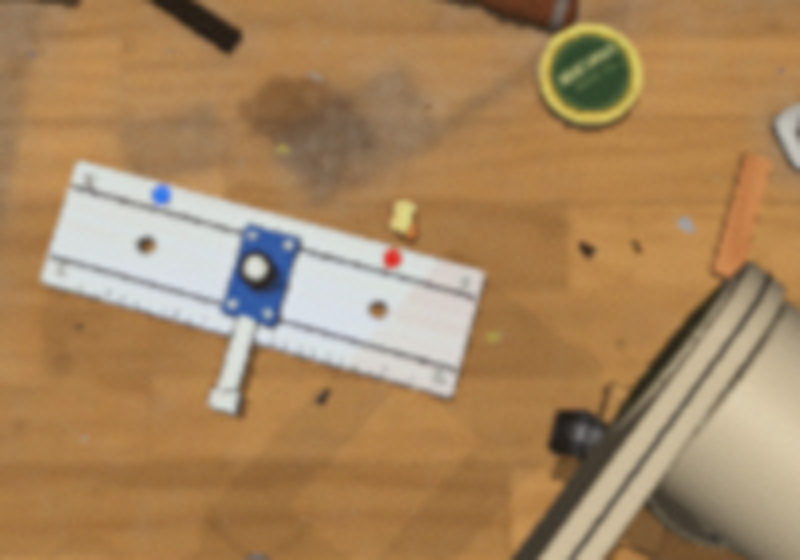

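Both chips now lie off the rail past its +x edge, at (403,215) and (408,235), and the red hole at (378,309) is clear. Next I'll move above the knob.

Call:
{"name": "play_rows", "arguments": {
  "motion": [
    [[-0.5,2.5,0,0,0,0],[-1.3,6.5,0,0,0,0],[-2.2,11,0,0,0,0],[-3.2,16,0,0,0,0],[-4.1,20.5,0,0,0,0]]
  ]
}}

```text
time: 11.4
tool_pos: [549.7, -110.5, 124.2]
tcp_rot: [180.0, 0.1, 164.7]
ft_force: [0.4, -0.4, -0.4]
finger_gap: 85.4
grip_force: 0.0
```

Call:
{"name": "play_rows", "arguments": {
  "motion": [
    [[-0.8,4,0,0,0,0],[-1.3,6.5,0,0,0,0],[-1.5,7.4,0,0,0,0],[-1.5,7.4,0,0,0,0],[-1.5,7.4,0,0,0,0]]
  ]
}}

```text
time: 11.9
tool_pos: [582.5, -45.7, 123.4]
tcp_rot: [-180.0, -0.0, 164.7]
ft_force: [-0.1, 0.3, 0.9]
finger_gap: 85.6
grip_force: 0.0
```

Run:
```python
from p import *
a=st(); plan(a,rail(0,0,100,164.7)); d=snap("wrist","w2.png",s=1.2)
T=np.array(d["T_tool_cam"]);K=np.array(d["mtx"])
e=sensors.sense();Rt=Ro.from_euler("xyz",e["tcp_rot"],degrees=True).as_matrix()
Rc=Rt@T[:3,:3];c=Rt@T[:3,3]+np.array(e["tool_pos"])
for x,y,z in [(0,0,72),(10,0,72),(0,10,72),(0,0,48)]:
    q=K@(Rc.T@(np.array(rail(x,y,z,0)[:3])-c)); print(x,y,z,q[:2]/q[2]*1.2)
```

```text
t11.9 [582.5 -45.7 123.4] [-180.    -0.   164.7] gap85.6 F [-0.1  0.3  0.9]
[np.float64(583.3), np.float64(-44.8), 100, 164.7] -> cm -0.05 0.11 2.34 az 0.0
0 0 72 [336.08175736 281.32331005]
10 0 72 [336.08193616 296.42797057]
0 10 72 [352.66472632 281.27567254]
0 0 48 [335.74389816 267.30768732]
```

View pics/w2.png

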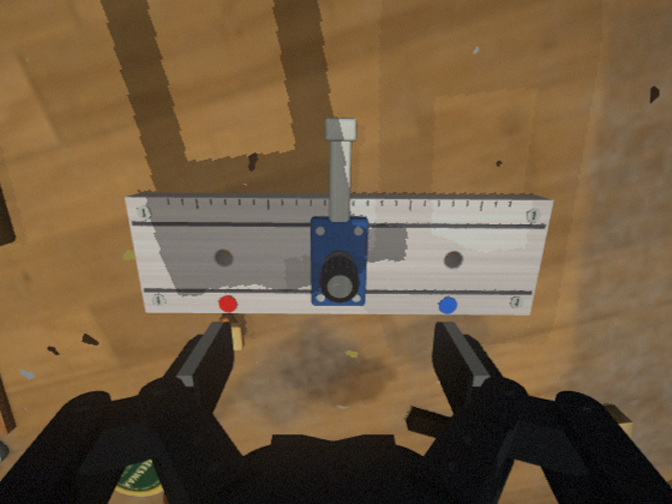

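The wrist view shows the knob top at (340,288) against a prediction of (336,281), so I'll shift about 4 mm in rail x and 3 mm in rail y. Both chips are off the rail, at (228,335).

Call:
{"name": "play_rows", "arguments": {
  "motion": [
    [[-0.2,0.15,1.5,0,0,0],[-0.4,0.3,3.5,0,0,0],[-0.4,0.3,5.5,0,0,0],[-0.4,0.3,7.3,0,0,0],[-0.4,0.3,8.3,0,0,0]]
  ]
}}

```text
time: 12.45
tool_pos: [585.6, -43.7, 37.2]
tcp_rot: [-180.0, -0.2, 164.6]
ft_force: [-0.4, -0.4, 0.9]
finger_gap: 85.4
grip_force: 0.0
```

Call:
{"name": "play_rows", "arguments": {
  "motion": [
    [[0,0,0,0,0,0],[0,0,0,0,0,0]]
  ]
}}

```text
time: 12.65
tool_pos: [587.5, -43.4, 40.4]
tcp_rot: [-180.0, -0.0, 164.7]
ft_force: [-0.1, -0.7, 0.1]
finger_gap: 85.4
grip_force: 0.0
```

Call:
{"name": "play_rows", "arguments": {
  "motion": [
    [[0,0,0,0,0,0],[0,0,0,0,0,0],[0,0,0,0,0,0],[0,0,0,0,0,0],[0,0,0,0,0,0]]
  ],
  "jaw": 0.4,
  "squeeze": 30
}}

```text
time: 13.15
tool_pos: [587.6, -42.9, 40.5]
tcp_rot: [180.0, 0.0, 164.7]
ft_force: [0.2, -0.1, -0.8]
finger_gap: 34.0
grip_force: 0.0
```

Run:
```python
from p import *
a=st(); d=snap("wrist","w3.png",(100,100,460,420),1.8)
```

```text
t13.2 [587.6 -42.9  40.5] [180.    0.  164.7] gap34.0 F [ 0.2 -0.1 -0.8]
```

View pics/w3.png

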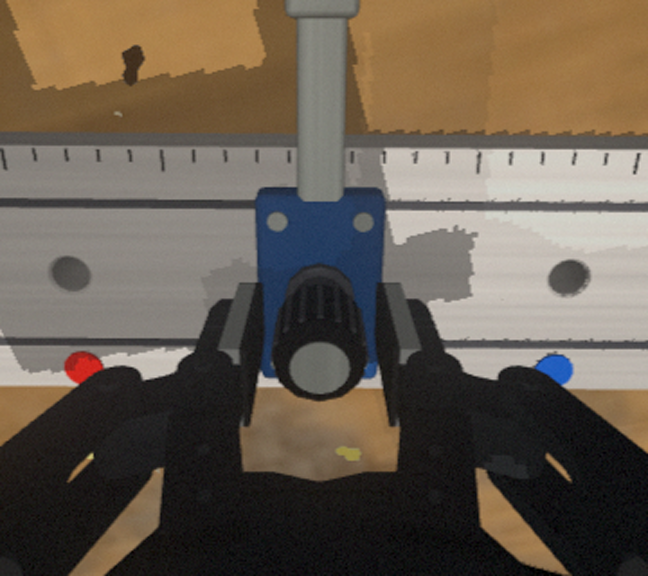

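The knob at (319,365) is centred between the pads, whose midpoint is at about 321. I'll close on it.

Call:
{"name": "play_rows", "arguments": {
  "motion": [
    [[0,0,0,0,0,0],[0,0,0,0,0,0],[0,0,0,0,0,0],[0,0,0,0,0,0],[0,0,0,0,0,0]]
  ],
  "jaw": 0.1,
  "squeeze": 60
}}

```text
time: 13.7
tool_pos: [587.6, -42.9, 40.6]
tcp_rot: [180.0, 0.0, 164.7]
ft_force: [-2.8, 1.7, 4.5]
finger_gap: 21.8
grip_force: 58.8
```

Call:
{"name": "play_rows", "arguments": {
  "motion": [
    [[0,0,-0.3,0,0,0],[0,0,-0.7,0,0,0],[0,0,-1.1,0,0,0],[0,0,-1.5,0,0,0],[0,0,-1.5,0,0,0]]
  ]
}}

```text
time: 14.2
tool_pos: [587.3, -42.9, 54.8]
tcp_rot: [180.0, -0.0, 164.7]
ft_force: [5.7, -0.0, -10.0]
finger_gap: 22.4
grip_force: 59.1
```

Call:
{"name": "play_rows", "arguments": {
  "motion": [
    [[0,0,0,0,0,0],[0,0,0,0,0,0]]
  ]
}}

```text
time: 14.4
tool_pos: [587.3, -42.9, 54.4]
tcp_rot: [180.0, -0.0, 164.7]
ft_force: [5.1, -0.7, -10.1]
finger_gap: 22.0
grip_force: 59.1
```

Run:
```python
from p import *
a=st()
```

```text
t14.4 [587.3 -42.9  54.4] [180.   -0.  164.7] gap22.0 F [  5.1  -0.7 -10.1]
```

The plunger is up: 14 mm of lift and -10 N of spring force. I'll slide it 85 mm towards the red hole.

Call:
{"name": "play_rows", "arguments": {
  "motion": [
    [[0,-0.3,0,0,0,0],[0,-0.9,0,0,0,0],[0,-1.7,0,0,0,0],[0,-2.6,0,0,0,0],[0,-3.5,0,0,0,0]]
  ]
}}

```text
time: 14.9
tool_pos: [577.8, -76.7, 54.3]
tcp_rot: [180.0, -0.0, 164.7]
ft_force: [5.0, 0.3, -9.9]
finger_gap: 22.1
grip_force: 59.1
```

Call:
{"name": "play_rows", "arguments": {
  "motion": [
    [[0,-1,0,0,0,0],[0,-2,0,0,0,0],[0,-3,0,0,0,0],[0,-4,0,0,0,0],[0,-4.5,0,0,0,0]]
  ]
}}

```text
time: 15.4
tool_pos: [565.5, -121.0, 54.8]
tcp_rot: [-180.0, -0.1, 164.7]
ft_force: [1.5, 2.0, -10.8]
finger_gap: 22.4
grip_force: 59.2
```

Call:
{"name": "play_rows", "arguments": {
  "motion": [
    [[0,-0.3,0,0,0,0],[0,-0.5,0,0,0,0],[0,-0.5,0,0,0,0],[0,-0.5,0,0,0,0],[0,-0.5,0,0,0,0]]
  ]
}}

```text
time: 15.9
tool_pos: [564.6, -124.9, 55.0]
tcp_rot: [-180.0, -0.1, 164.7]
ft_force: [-2.6, -2.5, -9.2]
finger_gap: 22.1
grip_force: 59.2
```

Run:
```python
from p import *
a=st(); D=np.array(a[:2])-[587.4,-42.9]; print("rail dx,dy",D@ex,D@ey)
```

```text
t15.9 [ 564.6 -124.9   55. ] [-1.800e+02 -1.000e-01  1.647e+02] gap22.1 F [-2.6 -2.5 -9.2]
rail dx,dy -0.3812893739749409 -85.08339630829465
```

Call:
{"name": "play_rows", "arguments": {
  "motion": [
    [[0,0,0.3,0,0,0],[0,0,0.6,0,0,0],[0,0,0.9,0,0,0],[0,0,1.2,0,0,0],[0,0,1.5,0,0,0]]
  ]
}}

```text
time: 16.4
tool_pos: [564.9, -124.9, 40.3]
tcp_rot: [-180.0, -0.0, 164.7]
ft_force: [-12.9, 2.0, 21.6]
finger_gap: 22.3
grip_force: 62.5
```

Call:
{"name": "play_rows", "arguments": {
  "motion": [
    [[0,0,0,0,0,0],[0,0,0,0,0,0]]
  ]
}}

```text
time: 16.6
tool_pos: [564.8, -124.8, 40.6]
tcp_rot: [-180.0, -0.1, 164.7]
ft_force: [-7.6, -0.2, -2.6]
finger_gap: 22.3
grip_force: 60.0
```

Run:
```python
from p import *
a=st()
```

```text
t16.6 [ 564.8 -124.8   40.6] [-1.800e+02 -1.000e-01  1.647e+02] gap22.3 F [-7.6 -0.2 -2.6]
```

Call:
{"name": "play_rows", "arguments": {
  "motion": [
    [[0,0,0.05,0,0,0],[0,0,0.1,0,0,0],[0,0,0.1,0,0,0],[0,0,0.1,0,0,0]]
  ]
}}

```text
time: 17.0
tool_pos: [564.9, -124.9, 40.5]
tcp_rot: [-180.0, -0.0, 164.7]
ft_force: [-12.6, 0.4, 5.4]
finger_gap: 22.3
grip_force: 60.9
```

Run:
```python
from p import *
a=st(); d=snap("wrist","w4.png",(100,100,460,420),1.8);
```

```text
t17.0 [ 564.9 -124.9   40.5] [-180.    -0.   164.7] gap22.3 F [-12.6   0.4   5.4]
```

View pics/w4.png

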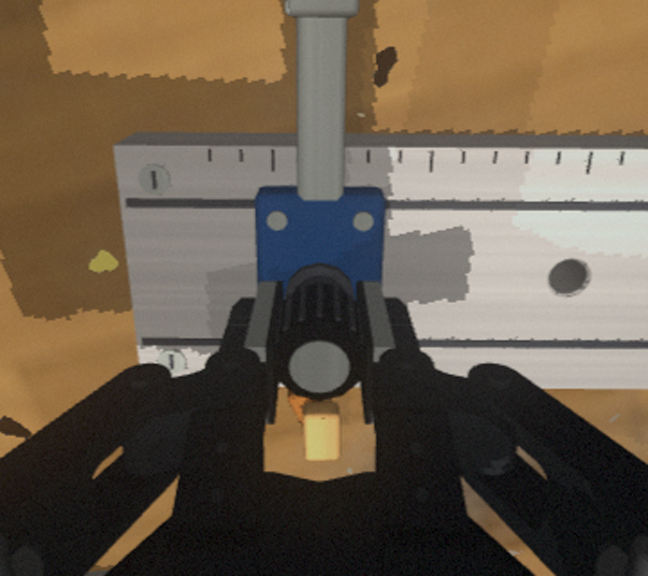

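The knob sits at (319,365) at the same apparent size as when it was first home, the tool height is unchanged, and pushing down meets stiff resistance. So the pin is home in the red hole. Handing in.

```bash
python3 -c "
from h import *
print(job.hand_in())"
```

```text
the job is handed in; nothing more can be done
None
```

I finished the task and handed it in at about 17 s of the 64 s allowed: both chips are off the rail, the cork block is down flat on the bench, and the pin is home in the red-dot hole with the gripper still holding the knob.

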